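# Wind the cap tray one mark steeper

### The arm

A 7-joint arm with a two-finger parallel gripper is mounted at the origin on a cart in front of the work surface, level with it; the furniture and walls round the work are solid. World frame = base frame: x ahead of the robot, y to its left, z up, the work surface at z = 0. Lengths are in m, angles in rad, forces in N, time in s.
With the tool pointing down it reaches from about 0.425 to 1.025 m from the base axis. Payload 9.4 kg.
Tool frame: the origin (TCP) lies midway between the tips of the shut fingers; the grasp point (between the pads) lies 19 mm behind it; z points along the fingers, y is the line along which they close (so a half turn about z gives the same grasp; the last joint's range is limited). The gripper opens to 85 mm and grips with 20 to 120 N. Pads are 22 mm wide; open, the fingers measure 114 mm over their backs; the gripper's body (76 mm by 85 mm) begins 54 mm behind the grasp point. The pads swing forward as they close: fully open they stand 13 mm farther back than shut.
Start: joints at [1.247, 0.599, -0.003, 1.599, 0.002, 0.943, -0.08], TCP at [0.177, -0.703, 0.231] pointing down, gripper open.
Joint ranges: [-2.57, 2.57], [-0.35, 1.97], [-1.29, 1.29], [0.11, 2.56], [-1.05, 4.19], [0.11, 1.86], [-2.63, 2.63]. Speed limits (rad/s): [2.22, 2.22, 3.01, 3.01, 3.14, 3.14, 3.14].

### API

Orientations are given as a unit quaternion [x, y, z, w].
In Python, from station import bot, optics gives the robot as it stands.
- The arm moves only by the tool apply_moves, never from a script. Its argument "moves" is a list of rows, each a list of 6 numbers: the shift along the tool's x, y, z in parts of the range, where 1.0 means 40 cm, then the turn, a rotation vector about the tool's x, y, z in shares of pi rad (1.0 is pi rad). In form: [[x, y, z, rx, ry, rz], ...]. A call has exactly 5 rows; each row is the pose to reach, as a shift and turn from the pose commanded when the call began, along the tool's axes at that moment; what a row does not reach only later rows make up. A row lasts 1/8 s, in which the tool goes at most 62.5 mm and 10.7 degrees, less where a joint would pass 70% of its speed; a pose out of reach is approached as far as the arm can. A shift or turn number past 1, either way, is cut back to 1. A call with a gripper value outside its range is refused whole. "grip" is the finger opening in mm, from 0 to 85.4, set as the call begins (left out, the last holds). The fingers move at their own pace and stop on an object; "grip_force" is the grip in N (left out, the last holds). Time passes only in rows, so rows that repeat a pose let the fingers close, or fill a call up. It gives the time, the measured TCP pose, the force, the opening and the grip force at its end, in the units of the state.
- bot.state(): the state, without advancing time (a new reading comes with each control period).
- optics.get_image(name): name is "scene" or "top" or "wrist"; returns a dict with "img" (480x640x3 uint8, red, green, blue), "range_z" (480x640 float32, m along the optical axis (not along the pixel's ray), 0 where there is no reading), "fx", "fy", "cx", "cy" (pixels), "D" ([k1, k2, p1, p2, k3] as OpenCV has them; the pictures are not rectified), "extrinsics" (4x4, takes a point from camera to world coordinates). Camera axes: x right, y up, looking along -z (the intrinsics and any distortion apply to the point x, -y, -z); pixel columns grow to the right and rows downward; lengths in m; the calibration is good to about 2 mm. A picture is of the moment at which its call begins.
- bot.sign_off(): hands the job in; it is judged then, once.
The state is a dict: "time": time; "joints": joint angles; "joint_vel": joint speeds; "tau": joint torques, N m; "tcp_pos": TCP position; "tool_rot": TCP orientation; "force": force on the tool from outside, world axes, zero at the start; "wrist_torque": the same for the moment, N m; "opening": finger opening in m; "gripper_force": force on a finger pad.
Only numpy, scipy, OpenCV 4.12 (cv2) and the standard library are available. Lean on these libraries where they do the work, as an engineer would, in place of code of your own. Each camera call takes 0.05 s, during which the arm holds its last target. There are 200 camera calls.

### The job

Lift the crank handle off its parking post, seat it fully home on the square end of the worm shaft, and wind it clockwise until the red pointer of the tilting cap tray has moved from the top line of the dial to the next long line (one division, 15 degrees). Then lift the crank off and put it back down on its post. Feel the square in with a light hand and never force the crank, and leave the bottle caps in the tray and the things standing round the stand where they are.

Things in the scene. Friction and masses are not known exactly. Their poses are not given: they have to be found in the camera images.
- tilt_stand: Fixed grey stand, 184 (x) x 315 (y) mm, that tilts a steel tray by worm gear. Origin on the bench under the tray's pivot (along y, 100 mm up); its x points to the robot's right, y away from the robot, z up. In its frame: blue gear case x -42..42, y -172..-110, top 142 mm; blue worm column x -50, y -135, 48 mm across; parking post x 68, y -135; dial plate y 90..100, top 184 mm.
- crank: Loose balanced crank, dark steel, about 0.25 kg. Origin: centre of the hub's underside; z up, x along the arm. Hub 33 mm across, 30 high; socket open below, 16 mm square, 20 deep, sides parallel to x and y. Arm: 11 mm bar at height 22, to the grip at x = 50 mm; 22 mm ball counterweight at x = -32. At the start it stands on the parking post, its arm roughly to the robot's left.
- crank_handle (a point): Point on the axis of the crank's upright black grip (18 mm across, from 28 to 78 mm above the hub's underside), 55 mm above the underside: where to take it from above. The grip spins on its pin with friction of 0.03 N m: the crank winds while the hand keeps its direction, and a held crank can swing about the grip when its hub is pushed. Axes as the crank's.
- shaft_seat (a point): On the worm shaft's vertical axis, top of its 32 mm steel collar, 131 mm above the bench: where the hub's underside centre lies when the crank is fully home. Axes are the stand's: how the square stands is not told. Above it: steel square, 14 mm wide, 11 mm high, then a 5 mm pyramid tip narrowing to 7 mm. The shaft turns with friction of 0.08 N m (1.6 N at the grip).
- shaft_tip (a point): Top of the shaft's pyramid tip, 16 mm above shaft_seat. The socket has 1 mm clearance a side: it slips 2 to 3 mm over the tip at any angle and sinks home only when its sides agree with the square to a few degrees, in any of four positions; else the underside rests 9 to 15 mm above the seat. Turned clockwise under about 5 N of pressure it drops in; keep the hand's push under 12 N.
- post_seat (a point): On the axis of the round steel parking post, top of its 34 mm collar, 140 mm above the bench: where the hub's underside centre lies when the crank is parked. Above it the post is 12.4 mm thick, 17 mm high with a chamfered tip; the socket goes over it loosely at any angle.
- tray (a joint): Tilt of the tray in rad: 0 level (red pointer at the dial's uppermost long line), 0.2618 (15 degrees) the next long line, 0.524 the third. Grows as the robot's right edge rises and the pointer swings left and down. One turn of the shaft clockwise from above raises it by 0.0873 (5 degrees): three turns a division. The worm holds it where it is left. Starts about 0.01 below 0.
- pointer_tip (a point): Tip of the red pointer, fixed to the tray, 79 mm from the pivot, before the white dial at the stand's far end, which faces the robot. The dial has four long black lines 15 degrees apart, short ones each 5 degrees.
- tray_floor (a point): Centre of the tray's floor (inside 154 x 134 mm), 9 mm below the pivot when level; z square to the floor.
- cap_a: Pale filter cap of a bottle, 77 mm across, 18 mm high, lying loose in the tray. Origin: centre of its underside.
- cap_b: Grey filter cap of a bottle, 77 mm across, 18 mm high, lying loose in the tray. Origin: centre of its underside.
- sample_cup_a: White sample cup with red lid, 64 mm across, 58 mm high, standing left of the stand (bystander). Origin: centre of its underside.
- tie_spool: Spool of green tie, 61 mm across, 40 mm high, standing left of the stand (bystander). Origin: centre of its underside.
- tape_gun: Black hand tape dispenser with roll and pistol grip, 234 x 232 x 66 mm, lying left of the stand with its tape hanging over the bench edge (bystander). Origin at its middle, underside.

How it is judged:
On the way, in this order (a step that is already met when the one before it is completed fails the run):
1. the crank is fully home on the square of the worm shaft (hub within 4 mm of its seat, upright) (distance between crank and shaft_seat below 0.004 m and angle between crank's own z axis and vertical below 0.1 rad), for 0.2 s.
2. with the crank on the shaft, the tray is wound to the 15 degree line, within 1.4 degrees (value of joint tray between 0.2378 and 0.2858 rad and distance between crank and shaft_seat below 0.006 m), for 0.2 s.
At the end, for the whole second after the job is handed in: The tray stands at 0.2618 rad within 0.024 (1.4 degrees), the crank stands upright and at rest on its parking post (hub underside within 6 mm of post_seat), both caps lie in the tray (value of joint tray between 0.2378 and 0.2858 rad and distance between crank and post_seat below 0.006 m and angle between crank's own z axis and vertical below 0.12 rad and linear speed of crank below 0.02 m/s and distance between each of cap_a, cap_b and tray_floor below 0.065 m); the robot touches nothing.
It fails at once if the crank is forced: more than 45 N in all between the crank and the stand or shaft (the square multiplies the push of the hand about three times) (contact force between crank and tilt_stand above 45 N).
It fails at once if a bystander is moved more than 15 mm (distance of any of sample_cup_a, tie_spool, tape_gun from where it was at the start of the episode above 0.015 m).
It fails at once if a cap leaves the tray (distance between any of cap_a, cap_b and tray_floor above 0.075 m).
It also fails if it takes over 72 s, if anything falls off the work surface, if the arm or the gripper's body presses on something with over 40 N, if the wrist force passes 120 N, or if a joint passes its speed limit or range.

## Working session

There is one attempt and no reset: what is moved stays moved. The work goes in short steps, Python scripts to look and compute and a tool call to move; the robot and the scene stay as the last step left them, time stands still between calls to the robot, and variables do not carry over. Pictures are saved under pics/ and viewed, at most 10 in all, crops included, and the job is handed in when it is done.

Besides the shell and the picture viewer there is one more tool, called after ">>>" by a JSON object that holds its "fn" and its "kwargs". apply_moves: Moves the arm, as the interface text tells. Its arguments: {"type":"object","properties":{"moves":{"type":"array","items":{"type":"array","items":{"type":"number"}}},"grip":{"type":"number"},"grip_force":{"type":"number"}},"required":["moves"]}

```bash
ls; mkdir -p pics; cat > h.py <<'E'
import numpy as np, cv2
from scipy.spatial.transform import Rotation as R
from station import bot, optics
def cloud(d):
    h,w=d["range_z"].shape
    K=np.array([[d["fx"],0,d["cx"]],[0,d["fy"],d["cy"]],[0,0,1.]])
    u,v=np.meshgrid(np.arange(w),np.arange(h))
    p=cv2.undistortPoints(np.stack([u,v],-1).reshape(-1,1,2).astype(float),K,np.array(d["D"],float)).reshape(h,w,2)
    z=d["range_z"].astype(float)
    P=np.stack([p[...,0]*z,-p[...,1]*z,-z],-1)
    E=np.array(d["extrinsics"])
    W=P@E[:3,:3].T+E[:3,3]; W[z==0]=np.nan
    return W,p,E
def ray(d,u,v,zp):
    K=np.array([[d["fx"],0,d["cx"]],[0,d["fy"],d["cy"]],[0,0,1.]])
    p=cv2.undistortPoints(np.array([[[u,v]]],float),K,np.array(d["D"],float)).ravel()
    E=np.array(d["extrinsics"]); r=E[:3,:3]@np.array([p[0],-p[1],-1]); o=E[:3,3]
    return o+r*(zp-o[2])/r[2]
def save(n,im): cv2.imwrite("pics/"+n,im[...,::-1])
E
python3 - <<'E'
from h import *
import pickle
s=bot.state(); print({k:np.round(v,3) for k,v in s.items()})
D={}
for n in ["scene","top"]:
    d=optics.get_image(n); D[n]=d; print(n,d["fx"],np.round(d["extrinsics"],3).tolist(),d["D"])
pickle.dump(D,open("d0.pkl","wb"))
save("a.png",cv2.resize(np.hstack([D["scene"]["img"]]),(800,600))); save("b.png",cv2.resize(D["top"]["img"],(800,600)))
E
```

```text
pics
{'time': np.float64(0.0), 'joints': array([ 1.247,  0.6  , -0.003,  1.6  ,  0.002,  0.943, -0.08 ]), 'joint_vel': array([-0.   ,  0.   ,  0.   ,  0.   , -0.002,  0.   , -0.002]), 'tau': array([-1.0000e-03, -7.7647e+01,  1.5640e+00, -2.5801e+01,  1.2000e-02,
        9.0000e-03,  0.0000e+00]), 'tcp_pos': array([ 0.177, -0.703,  0.23 ]), 'tool_rot': array([ 0.992,  0.123, -0.   , -0.001]), 'force': array([-1.138, -0.265, -0.639]), 'wrist_torque': array([-0.   ,  0.024,  0.025]), 'gripper_force': np.float64(0.0), 'opening': np.float64(0.086)}
scene 504.33774177755225 [[0.531, 0.545, -0.649, 0.033], [-0.847, 0.359, -0.392, -0.47], [0.02, 0.758, 0.652, 0.687], [0.0, 0.0, 0.0, 1.0]] [0.02253944 0.         0.         0.         0.        ]
top 488.6632787086168 [[0.025, 0.973, -0.231, 0.401], [-1.0, 0.026, -0.001, -0.127], [0.005, 0.231, 0.973, 1.103], [0.0, 0.0, 0.0, 1.0]] [-0.05818039  0.          0.          0.          0.        ]
```

View pics/a.png

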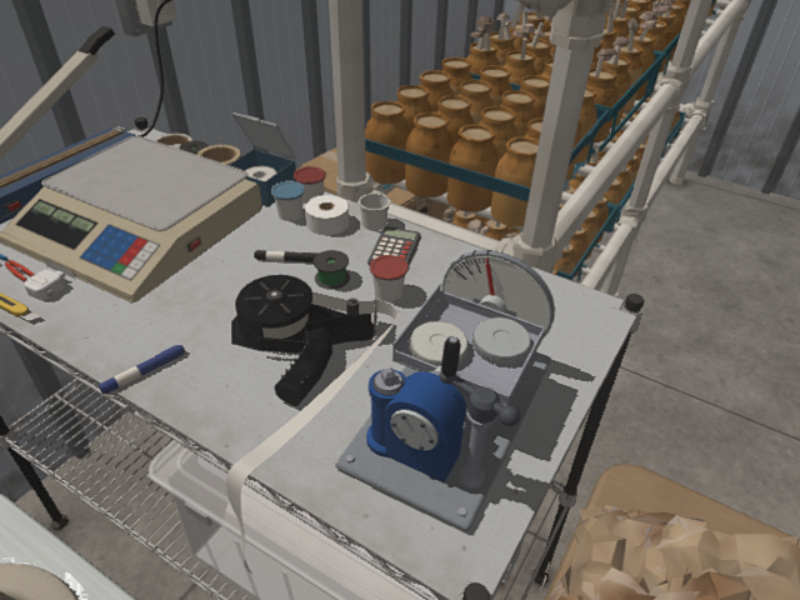

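View pics/b.png

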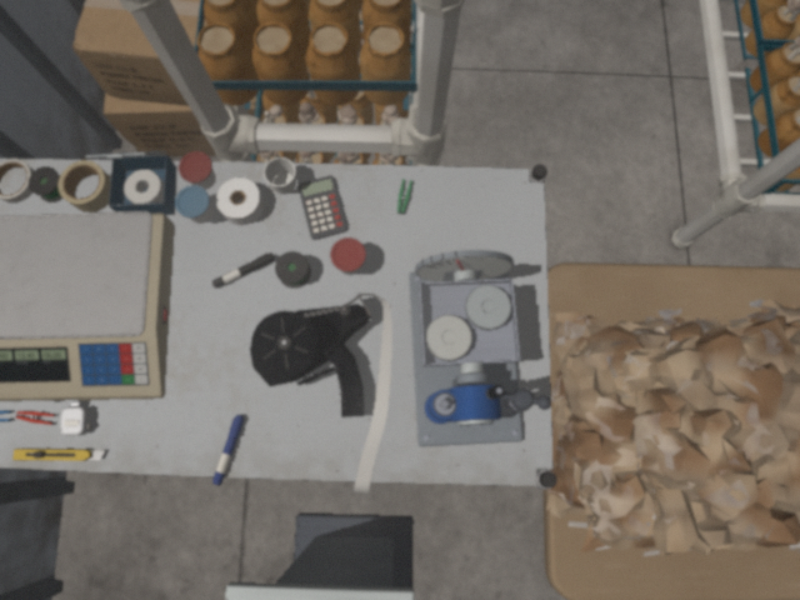

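Scene view: dial at (490,290), blue worm column with the steel square at (388,378), crank parked at (485,405) with its grip at (452,358). Top view: shaft (447,405), hub ~(512,398), grip ~(495,392), counterweight (540,398).

```bash
python3 - <<'E'
from h import *
import pickle
D=pickle.load(open("d0.pkl","rb"))
tiles=[]
for n,(u0,u1,v0,v1) in {"top":(325,445,280,360),"scene":(270,430,250,400)}.items():
    d=D[n]; W,p,E=cloud(d); im=d["img"].astype(int); hsv=cv2.cvtColor(d["img"],cv2.COLOR_RGB2HSV)
    z=W[...,2]; print(n,"bench z",np.nanmedian(z[200:300,100:130]))
    blue=(hsv[...,0]>105)&(hsv[...,0]<125)&(hsv[...,1]>150)&(W[...,0]>.4)
    roi=np.zeros_like(blue); roi[v0:v1,u0:u1]=1
    b=blue&roi&(z>.135)&(z<.15); 
    print("case top", np.nanmin(W[b],0),np.nanmax(W[b],0))
    k=roi&~blue
    m=k&(z>.08)&(W[...,0]>.4)
    dark=m&(im.max(-1)<90)
    for nm,mm in [("grip",dark&(z>.185)&(z<.23)),("griptop",dark&(z>.2)),("hubtop",dark&(z>.163)&(z<.178)),("shaft",m&~dark&(z>.125)&(z<.155))]:
        print(nm,mm.sum(),np.round(np.nanmedian(W[mm],0),4),np.round(np.nanmin(W[mm],0),3),np.round(np.nanmax(W[mm],0),3))
    c=d["img"][v0:v1,u0:u1]; s=400/(u1-u0); c=cv2.resize(c,None,fx=s,fy=s,interpolation=cv2.INTER_CUBIC)
    tiles.append(cv2.copyMakeBorder(c,0,max(0,400-c.shape[0]),0,0,cv2.BORDER_CONSTANT)[:400])
save("c.png",np.hstack(tiles))
E
```

```text
top bench z 0.07228315106371364
case top [ 0.44302249 -0.25469651  0.13922951] [ 0.47797419 -0.23735997  0.1432073 ]
grip 84 [ 0.4713 -0.2655  0.2177] [ 0.464 -0.278  0.186] [ 0.481 -0.26   0.223]
griptop 70 [ 0.4718 -0.2661  0.2188] [ 0.464 -0.278  0.2  ] [ 0.48  -0.261  0.223]
hubtop 395 [ 0.4654 -0.3192  0.1694] [ 0.449 -0.358  0.163] [ 0.482 -0.26   0.177]
shaft 1116 [ 0.4566 -0.2351  0.1369] [ 0.428 -0.308  0.125] [ 0.505 -0.178  0.151]
scene bench z 0.003551153816119812
case top [ 0.43148775 -0.27419579  0.1350082 ] [ 0.48657257 -0.22363442  0.1446436 ]
grip 273 [ 0.4652 -0.2727  0.206 ] [ 0.461 -0.279  0.185] [ 0.476 -0.261  0.222]
griptop 178 [ 0.4656 -0.2728  0.2138] [ 0.461 -0.279  0.2  ] [ 0.476 -0.264  0.222]
hubtop 754 [ 0.4619 -0.3193  0.1689] [ 0.448 -0.359  0.163] [ 0.476 -0.262  0.178]
shaft 531 [ 0.4502 -0.2169  0.1316] [ 0.427 -0.324  0.125] [ 0.505 -0.176  0.149]
```

View pics/c.png

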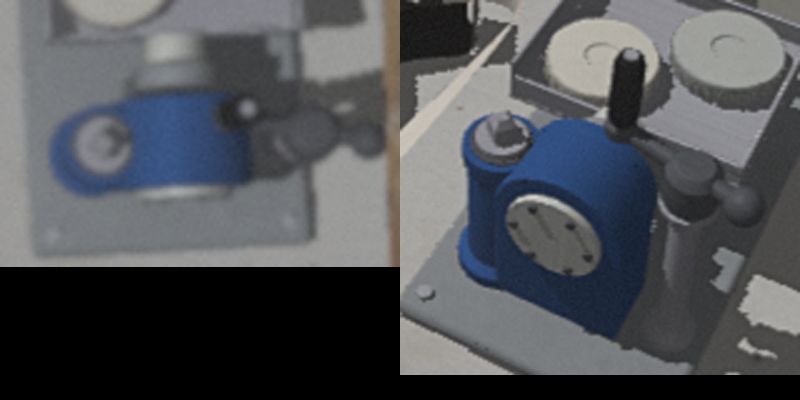

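Left crop (top): shaft square at ~(105,142), grip (245,110), hub (310,133), ball (367,138). Right crop: square at (500,127), grip (628,75), hub (692,175), ball (742,205).

```bash
python3 - <<'E'
from h import *
import pickle
D=pickle.load(open("d0.pkl","rb"))
for n in ["top","scene"]:
    d=D[n]; W,p,E=cloud(d); X,Y,Z=W[...,0],W[...,1],W[...,2]
    def rep(nm,m):
        Q=W[m]; 
        if len(Q)<5: print(nm,len(Q));return
        (c,r)=cv2.minEnclosingCircle(Q[:,:2].astype(np.float32)); print(n,nm,len(Q),"med",np.round(np.median(Q,0),4),"circ",np.round(c,4),round(r,4),"z",np.round(np.percentile(Q[:,2],[5,95]),3))
    near=lambda x,y,r:np.hypot(X-x,Y-y)<r
    rep("hub",near(.465,-.32,.025)&(Z>.1655)&(Z<.176)&(Y<-.302)&(Y>-.337))
    rep("ball",near(.463,-.352,.016)&(Z>.16)&(Z<.18)&(Y<-.341))
    rep("griptop",near(.47,-.27,.02)&(Z>.214))
    rep("collar",near(.46,-.20,.03)&(Z>.127)&(Z<.135))
    rep("tip",near(.46,-.20,.03)&(Z>.139)&(Z<.15))
    rep("stip",near(.46,-.20,.03)&(Z>.145)&(Z<.15))
    m=(Z>.006)&(Z<.025)&(X>.38)&(X<.8)&(Y<-.1)&(Y>-.4); Q=W[m]; rb=cv2.minAreaRect(Q[:,:2].astype(np.float32)); print("base",rb)
E
```

```text
top hub 217 med [ 0.4657 -0.3175  0.1699] circ [ 0.4651 -0.3195] 0.0177 z [0.166 0.173]
top ball 99 med [ 0.4608 -0.3485  0.1698] circ [ 0.4607 -0.3493] 0.0108 z [0.165 0.174]
top griptop 73 med [ 0.4723 -0.2691  0.2202] circ [ 0.4718 -0.2695] 0.0086 z [0.216 0.224]
top collar 283 med [ 0.4577 -0.207   0.1305] circ [ 0.4603 -0.2049] 0.0267 z [0.128 0.134]
top tip 47 med [ 0.4555 -0.2017  0.1445] circ [ 0.4606 -0.2101] 0.0185 z [0.14  0.149]
top stip 23 med [ 0.457  -0.2017  0.1471] circ [ 0.4548 -0.2012] 0.0072 z [0.145 0.149]
base ((0.5911667943000793, -0.24976497888565063), (0.41688504815101624, 0.29763948917388916), 0.162505641579628)
scene hub 340 med [ 0.4608 -0.3186  0.1699] circ [ 0.4648 -0.3195] 0.0182 z [0.166 0.172]
scene ball 196 med [ 0.455  -0.3504  0.1692] circ [ 0.4584 -0.3496] 0.0108 z [0.162 0.173]
scene griptop 124 med [ 0.4684 -0.2712  0.2198] circ [ 0.4703 -0.2693] 0.0095 z [0.215 0.223]
scene collar 331 med [ 0.4509 -0.2072  0.131 ] circ [ 0.4587 -0.2063] 0.027 z [0.127 0.134]
scene tip 92 med [ 0.4537 -0.2011  0.1448] circ [ 0.4562 -0.1991] 0.01 z [0.14  0.148]
scene stip 43 med [ 0.4549 -0.1995  0.1466] circ [ 0.4557 -0.2002] 0.0071 z [0.145 0.148]
base ((0.5795959234237671, -0.2737499177455902), (0.38011160492897034, 0.24971900880336761), 0.45436787605285645)
```

Units first: shifts go in shares of 40 cm and turns go in shares of pi rad. So 195 mm / 400 = 0.4875, -175 mm / 400 = -0.4375, 0.3 rad / 3.1416 = 0.0955.

>>> {"fn": "apply_moves", "kwargs": {"moves": [[0.05, -0.05, -0.125, 0, 0, 0], [0.15, -0.1375, -0.225, 0, 0, 0.0223], [0.2625, -0.2375, -0.225, 0, 0, 0.0477], [0.375, -0.3375, -0.225, 0, 0, 0.07], [0.4875, -0.4375, -0.225, 0, 0, 0.0955]], "grip": 50, "grip_force": 40}}

```text
time: 0.72
tcp_pos: [0.3243, -0.4838, 0.3212]
tool_rot: [1.0, -0.028, 0.0, -0.0]
force: [1.5, -0.3, -0.1]
opening: 0.05
gripper_force: 0.0
```

```bash
cat >> h.py <<'E'
def delta(xyz,yaw):
    s=bot.state(); r=R.from_quat(s["tool_rot"]); t=R.from_euler("z",yaw)*R.from_quat([1,0,0,0])
    print("d mm",np.round(1000*r.inv().apply(np.array(xyz)-s["tcp_pos"]),1),"rv",np.round((r.inv()*t).as_rotvec(),4),"F",np.round(s["force"],2))
E
python3 -c "
from h import *
delta([.4709,-.2693,.29],-.119)"
```

```text
d mm [ 134.4 -222.3   31.2] rv [-0.0002 -0.      0.0634] F [ 1.47 -0.25 -0.08]
```

In the tool's units: -222 mm / 400 = -0.555, 134 mm / 400 = 0.335, 0.063 rad / 3.1416 = 0.0201.

>>> {"fn": "apply_moves", "kwargs": {"moves": [[0.075, -0.125, 0, 0, 0, 0.0064], [0.15, -0.25, 0, 0, 0, 0.0127], [0.225, -0.375, 0, 0, 0, 0.0201], [0.2875, -0.475, 0.025, 0, 0, 0.0201], [0.335, -0.555, 0.0775, 0, 0, 0.0201]]}}

```text
time: 1.35
tcp_pos: [0.4705, -0.2693, 0.2905]
tool_rot: [0.998, -0.057, 0.001, 0.0]
force: [0.6, -1.3, 0.3]
opening: 0.0501
gripper_force: 0.0
```

>>> {"fn": "apply_moves", "kwargs": {"moves": [[0, 0, 0, 0, 0, 0], [0, 0, 0, 0, 0, 0], [0, 0, 0, 0, 0, 0], [0, 0, 0, 0, 0, 0], [0, 0, 0, 0, 0, 0]]}}

```text
time: 1.98
tcp_pos: [0.4688, -0.2717, 0.2905]
tool_rot: [0.998, -0.059, 0.0, 0.0]
force: [0.5, -0.8, -0.5]
opening: 0.0499
gripper_force: 0.0
```

```bash
python3 - <<'E'
from h import *
import pickle
d=optics.get_image("wrist"); pickle.dump(d,open("w1.pkl","wb")); save("w1.png",d["img"])
print(np.round(bot.state()["tcp_pos"],4),np.round(d["extrinsics"],3).tolist())
delta([.4709,-.2693,.176],-.119)
W,p,E=cloud(d); X,Y,Z=W[...,0],W[...,1],W[...,2]
for nm,m in [("tip",(np.hypot(X-.456,Y+.201)<.025)&(Z>.139)&(Z<.15)),("grip",(np.hypot(X-.471,Y+.27)<.02)&(Z>.21)&(Z<.225)),("hub",(np.hypot(X-.465,Y+.32)<.02)&(Z>.166)&(Z<.174))]:
    Q=W[m]
    if len(Q)>5: print(nm,len(Q),np.round(np.median(Q,0),4),cv2.minAreaRect(Q[:,:2].astype(np.float32)*1000))
E
```

```text
[ 0.4689 -0.2715  0.2904] [[-0.116, 0.943, 0.312, 0.548], [-0.993, -0.111, -0.036, -0.281], [0.001, -0.314, 0.949, 0.434], [0.0, 0.0, 0.0, 1.0]]
d mm [  1.7  -2.5 114.4] rv [ 0.0002 -0.0002  0.0021] F [ 0.13  0.05 -0.45]
tip 299 [ 0.4574 -0.2     0.146 ] ((455.81158447265625, -198.84034729003906), (14.036774635314941, 14.68382453918457), 53.04597091674805)
grip 678 [ 0.4746 -0.2691  0.221 ] ((472.4212341308594, -268.8114929199219), (17.355854034423828, 16.92441177368164), 66.15837860107422)
hub 1497 [ 0.4657 -0.3169  0.1708] ((466.28179931640625, -319.0301513671875), (31.50418472290039, 38.24717330932617), 23.694490432739258)
```

View pics/w1.png

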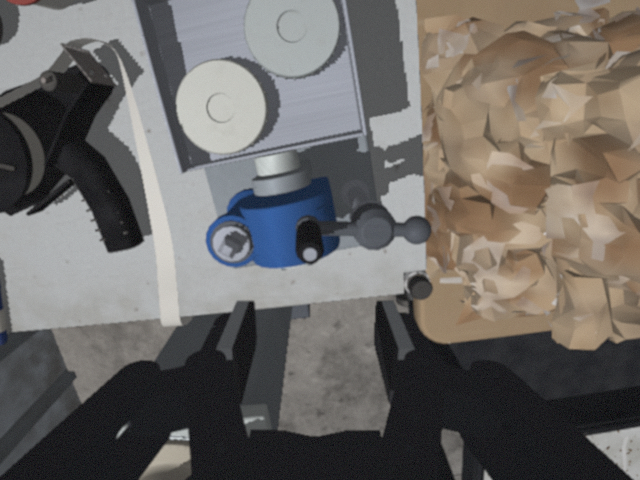

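Wrist view: shaft square at (237,241), clearly turned relative to the arm; grip top (310,254), hub (375,226), ball (418,229). I zoom on the square to read its angle.

```bash
python3 - <<'E'
from h import *
import pickle
d=pickle.load(open("w1.pkl","rb")); c=d["img"][212:272,202:272]; g=cv2.resize(c,None,fx=8,fy=8,interpolation=cv2.INTER_CUBIC); save("w1c.png",g)
W,_,_=cloud(d); Q=W[212:272,202:272]; m=(Q[...,2]>.139)&(Q[...,2]<.15)
for lo,hi in [(.133,.15),(.1375,.15),(.141,.15),(.1455,.15)]:
    m=((Q[...,2]>lo)&(Q[...,2]<hi)).astype(np.uint8); c,_=cv2.findContours(m,0,1); c=max(c,key=cv2.contourArea); print(lo,m.sum(),cv2.minAreaRect(c))
E
```

```text
0.133 1318 ((58.5, 28.0), (56.0, 21.0), 90.0)
0.1375 821 ((61.5, 28.0), (56.0, 15.0), 90.0)
0.141 392 ((26.44266128540039, 35.89220428466797), (17.33850860595703, 16.864408493041992), 28.300758361816406)
0.1455 172 ((25.81538200378418, 36.82307815551758), (14.63609790802002, 13.271716117858887), 29.744882583618164)
```

View pics/w1c.png

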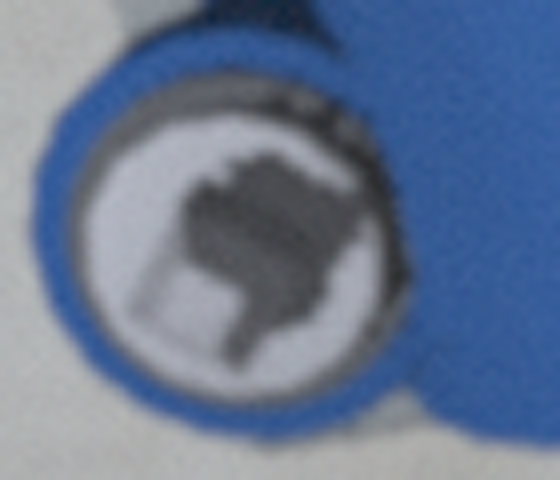

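The square's lower-left edge runs (135,310)→(225,355) in the crop, about 28° clockwise of the crank arm. I'll grasp, lift, then turn the crank about 28° clockwise. First, descend on the grip.

In the tool's units: 113 mm / 400 = 0.2825, 105 mm / 400 = 0.2625.

>>> {"fn": "apply_moves", "kwargs": {"moves": [[0.005, -0.005, 0.0625, 0, 0, 0], [0.005, -0.005, 0.1375, 0, 0, 0], [0.005, -0.005, 0.2125, 0, 0, 0], [0.005, -0.005, 0.2625, 0, 0, 0], [0.005, -0.005, 0.2825, 0, 0, 0]]}}

```text
time: 2.65
tcp_pos: [0.4709, -0.2693, 0.1763]
tool_rot: [0.998, -0.058, -0.001, -0.0]
force: [-0.1, 0.0, 0.8]
opening: 0.0501
gripper_force: 0.0
```

>>> {"fn": "apply_moves", "kwargs": {"moves": [[0, 0, 0, 0, 0, 0], [0, 0, 0, 0, 0, 0], [0, 0, 0, 0, 0, 0], [0, 0, 0, 0, 0, 0], [0, 0, 0, 0, 0, 0]]}}

```text
time: 3.28
tcp_pos: [0.4713, -0.2694, 0.1775]
tool_rot: [0.998, -0.058, 0.0, 0.0]
force: [0.5, -0.5, -1.1]
opening: 0.0497
gripper_force: 0.0
```

```bash
python3 -c "
from h import *
delta([.471,-.2693,.176],-.119); print(bot.state()['tcp_pos'])"
```

```text
d mm [-0.3 -0.1  1.5] rv [ 0.0001 -0.0003  0.0028] F [ 0.47 -0.5  -1.13]
[ 0.47132128 -0.2694097   0.17749836]
```

>>> {"fn": "apply_moves", "kwargs": {"moves": [[0, 0, 0, 0, 0, 0], [0, 0, 0, 0, 0, 0], [0, 0, 0, 0, 0, 0], [0, 0, 0, 0, 0, 0], [0, 0, 0, 0, 0, 0]], "grip": 10, "grip_force": 60}}

```text
time: 3.9
tcp_pos: [0.4713, -0.269, 0.1771]
tool_rot: [0.998, -0.058, -0.0, -0.0]
force: [0.7, 2.4, -2.4]
opening: 0.0165
gripper_force: 58.4
```

>>> {"fn": "apply_moves", "kwargs": {"moves": [[0, 0, 0, 0, 0, 0], [0, 0, 0, 0, 0, 0], [0, 0, 0, 0, 0, 0], [0, 0, 0, 0, 0, 0], [0, 0, 0, 0, 0, 0]]}}

```text
time: 4.53
tcp_pos: [0.4712, -0.2691, 0.1772]
tool_rot: [0.998, -0.058, -0.0, -0.0]
force: [0.6, 5.0, -2.9]
opening: 0.0167
gripper_force: 58.7
```

In the tool's units: -40 mm / 400 = -0.1, -36 mm / 400 = -0.09.

>>> {"fn": "apply_moves", "kwargs": {"moves": [[0, 0, -0.0125, 0, 0, 0], [0, 0, -0.035, 0, 0, 0], [0, 0, -0.065, 0, 0, 0], [0, 0, -0.09, 0, 0, 0], [0, 0, -0.1, 0, 0, 0]]}}

```text
time: 5.15
tcp_pos: [0.4716, -0.2699, 0.2184]
tool_rot: [0.998, -0.058, 0.001, 0.0]
force: [-0.0, -0.3, -2.8]
opening: 0.0166
gripper_force: 58.4
```

>>> {"fn": "apply_moves", "kwargs": {"moves": [[0, 0, 0, 0, 0, 0], [0, 0, 0, 0, 0, 0], [0, 0, 0, 0, 0, 0], [0, 0, 0, 0, 0, 0], [0, 0, 0, 0, 0, 0]]}}

```text
time: 5.78
tcp_pos: [0.4712, -0.2693, 0.2171]
tool_rot: [0.998, -0.058, -0.0, -0.0]
force: [-0.3, -1.6, -1.2]
opening: 0.0166
gripper_force: 58.4
```

```bash
cat >> h.py <<'E'
def crank(name="top"):
    """crank hub, ball, via depth near expected height rel. TCP"""
    s=bot.state(); t=np.array(s["tcp_pos"]); zu=t[2]-.036
    d=optics.get_image(name); W,_,_=cloud(d); Z=W[...,2]-zu
    im=d["img"].astype(int); rr=np.hypot(W[...,0]-t[0],W[...,1]-t[1])
    return d,W,Z,rr,im,t
E
python3 - <<'E'
from h import *
s=bot.state(); print(np.round(s["tcp_pos"],4),np.round(s["force"],2),np.round(s["wrist_torque"],3),np.round(s["joints"],2))
for n in ["wrist","scene"]:
    d,W,Z,rr,im,t=crank(n)
    save(n+"2.png",d["img"][100:340,200:520] if n=="wrist" else cv2.resize(d["img"][200:400,240:460],None,fx=2.5,fy=2.5))
    Q=W[(Z>.02)&(Z<.04)&(rr>.032)&(rr<.068)&(im.max(-1)<140)]
    if len(Q)>5: print(n,"hub",len(Q),np.round(np.median(Q,0),4),cv2.minEnclosingCircle(Q[:,:2].astype(np.float32)))
    Q=W[(Z>.005)&(Z<.045)&(rr>.069)&(rr<.096)&(im.max(-1)<140)]
    if len(Q)>5: print(n,"ball",len(Q),np.round(np.median(Q,0),4),np.max(Q[:,2]),cv2.minEnclosingCircle(Q[:,:2].astype(np.float32)))
E
```

```text
[ 0.4712 -0.2693  0.2171] [-0.3  -1.63 -1.22] [ 0.179  0.002 -0.061] [ 0.45  0.4  -0.04  2.03  0.03  0.71 -1.3 ]
wrist hub 3919 [ 0.4687 -0.3174  0.211 ] ((0.4658389687538147, -0.3186713755130768), 0.018604334443807602)
wrist ball 1791 [ 0.4645 -0.3472  0.2109] 0.21583105698271288 ((0.4617307484149933, -0.34832483530044556), 0.011681346222758293)
scene hub 444 [ 0.4591 -0.3202  0.2096] ((0.4621199667453766, -0.31835421919822693), 0.018202058970928192)
scene ball 266 [ 0.455  -0.3512  0.2087] 0.2143460748659728 ((0.45932725071907043, -0.34924066066741943), 0.012383824214339256)
```

View pics/scene2.png

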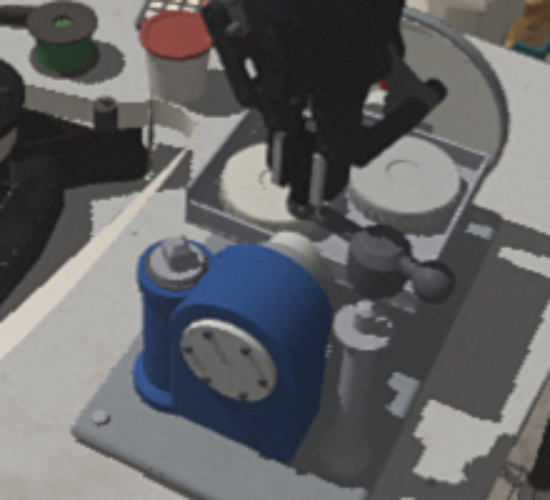

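The picture shows the crank hanging level from the gripper at (375,260), post freed at (362,320), shaft square at (175,250). Move it over the shaft.

```bash
python3 -c "
from h import *
delta([.4829,-.1585,.2171],-.573)"
```

```text
d mm [-1.300e+00 -1.115e+02  1.000e-01] rv [0.000e+00 2.000e-04 4.568e-01] F [-0.    0.11 -2.99]
```

In the tool's units: -111 mm / 400 = -0.2775, -95 mm / 400 = -0.2375, 0.456 rad / 3.1416 = 0.1451.

>>> {"fn": "apply_moves", "kwargs": {"moves": [[0, -0.0375, 0, 0, 0, 0.0255], [0, -0.1, 0, 0, 0, 0.0573], [-0.0025, -0.175, 0, 0, 0, 0.0923], [-0.0025, -0.2375, 0, 0, 0, 0.1273], [-0.0025, -0.2775, 0, 0, 0, 0.1451]]}}

```text
time: 6.5
tcp_pos: [0.4834, -0.1576, 0.2173]
tool_rot: [0.959, -0.283, 0.0, -0.0]
force: [0.0, -0.3, -2.7]
opening: 0.0167
gripper_force: 58.6
```

>>> {"fn": "apply_moves", "kwargs": {"moves": [[0, 0, 0, 0, 0, 0], [0, 0, 0, 0, 0, 0], [0, 0, 0, 0, 0, 0], [0, 0, 0, 0, 0, 0], [0, 0, 0, 0, 0, 0]]}}

```text
time: 7.12
tcp_pos: [0.483, -0.1594, 0.2172]
tool_rot: [0.959, -0.282, -0.0, 0.0]
force: [-0.3, -0.8, -2.9]
opening: 0.0169
gripper_force: 58.6
```

```bash
python3 - <<'E'
from h import *
delta([.4829,-.1585,.2171],-.573)
s=bot.state(); print(np.round(s["tcp_pos"],4),np.round(s["wrist_torque"],3))
for n in ["wrist","scene","top"]:
    d,W,Z,rr,im,t=crank(n)
    H=W[(Z>.022)&(Z<.038)&(rr>.033)&(rr<.068)&(im.max(-1)<140)&(W[...,0]<.49)&(W[...,1]<-.15)]
    B=W[(Z>.01)&(Z<.045)&(rr>.069)&(rr<.096)&(im.max(-1)<140)&(W[...,1]<-.19)]
    h=cv2.minEnclosingCircle(H[:,:2].astype(np.float32)); b=cv2.minEnclosingCircle(B[:,:2].astype(np.float32))
    print(n,len(H),len(B),np.round(h[0],4),round(h[1],4),np.round(b[0],4),round(b[1],4),"arm dir from ball-tcp",np.degrees(np.arctan2(t[1]-b[0][1],t[0]-b[0][0])),np.median(H[:,2]),np.median(B[:,2]))
E
```

```text
d mm [-0.6 -0.7  0.1] rv [0.0001 0.0001 0.0004] F [-0.34 -0.81 -2.92]
[ 0.483  -0.1594  0.2172] [ 0.13  -0.078  0.023]
wrist 3729 1787 [ 0.455 -0.201] 0.0184 [ 0.4383 -0.2255] 0.0119 arm dir from ball-tcp 55.91688138750044 0.21135797119175503 0.21105015869120103
scene 339 227 [ 0.4535 -0.2   ] 0.018 [ 0.4353 -0.2251] 0.0132 arm dir from ball-tcp 54.048121535336584 0.2102603096791254 0.20880867424750377
top 0 0 [0. 0.] 0.0 [0. 0.] 0.0 arm dir from ball-tcp -18.239765049922543 nan nan
  return _methods._mean(a, axis=axis, dtype=dtype,
  ret = ret.dtype.type(ret / rcount)
```

In the tool's units: 33 mm / 400 = 0.0825, 29 mm / 400 = 0.0725.

>>> {"fn": "apply_moves", "kwargs": {"moves": [[0.0025, -0.0025, 0.015, 0, 0, 0], [0.0025, -0.0025, 0.035, 0, 0, 0], [0.0025, -0.0025, 0.055, 0, 0, 0], [0.0025, -0.0025, 0.0725, 0, 0, 0], [0.0025, -0.0025, 0.0825, 0, 0, 0]]}}

```text
time: 7.9
tcp_pos: [0.4843, -0.1587, 0.1836]
tool_rot: [0.959, -0.282, -0.0, 0.0]
force: [0.3, -0.5, -2.8]
opening: 0.0167
gripper_force: 58.7
```

In the tool's units: 2 mm / 400 = 0.005, 1 mm / 400 = 0.0025.

>>> {"fn": "apply_moves", "kwargs": {"moves": [[0, 0, 0.0025, 0, 0, 0], [0, 0, 0.0025, 0, 0, 0], [0, 0, 0.005, 0, 0, 0], [0, 0, 0.005, 0, 0, 0], [0, 0, 0.005, 0, 0, 0]]}}

```text
time: 8.52
tcp_pos: [0.4846, -0.1587, 0.1824]
tool_rot: [0.959, -0.282, 0.0, 0.0]
force: [0.6, 0.7, -2.7]
opening: 0.0169
gripper_force: 58.7
```

In the tool's units: 2 mm / 400 = 0.005, 1.5 mm / 400 = 0.0038.

>>> {"fn": "apply_moves", "kwargs": {"moves": [[0, 0, 0.0013, 0, 0, 0], [0, 0, 0.0025, 0, 0, 0], [0, 0, 0.0038, 0, 0, 0], [0, 0, 0.005, 0, 0, 0], [0, 0, 0.005, 0, 0, 0]]}}

```text
time: 9.15
tcp_pos: [0.4845, -0.1587, 0.1802]
tool_rot: [0.959, -0.282, -0.0, 0.0]
force: [0.0, 0.7, -3.3]
opening: 0.0166
gripper_force: 58.7
```

In the tool's units: 1.5 mm / 400 = 0.0038, 1 mm / 400 = 0.0025.

>>> {"fn": "apply_moves", "kwargs": {"moves": [[0, 0, 0.0013, 0, 0, 0], [0, 0, 0.0025, 0, 0, 0], [0, 0, 0.0025, 0, 0, 0], [0, 0, 0.0038, 0, 0, 0], [0, 0, 0.0038, 0, 0, 0]]}}

```text
time: 9.78
tcp_pos: [0.4845, -0.1587, 0.1787]
tool_rot: [0.959, -0.282, -0.0, 0.0]
force: [0.4, -1.0, -2.7]
opening: 0.0165
gripper_force: 58.7
```

In the tool's units: 2 mm / 400 = 0.005, 1.5 mm / 400 = 0.0038.

>>> {"fn": "apply_moves", "kwargs": {"moves": [[0, 0, 0.0013, 0, 0, 0], [0, 0, 0.0025, 0, 0, 0], [0, 0, 0.0038, 0, 0, 0], [0, 0, 0.005, 0, 0, 0], [0, 0, 0.005, 0, 0, 0]]}}

```text
time: 10.4
tcp_pos: [0.4845, -0.1587, 0.1767]
tool_rot: [0.959, -0.282, -0.0, 0.0]
force: [-0.5, 0.3, -1.6]
opening: 0.0164
gripper_force: 58.7
```

In the tool's units: 1.5 mm / 400 = 0.0038, 1 mm / 400 = 0.0025.

>>> {"fn": "apply_moves", "kwargs": {"moves": [[0, 0, 0.0013, 0, 0, 0], [0, 0, 0.0025, 0, 0, 0], [0, 0, 0.0038, 0, 0, 0], [0, 0, 0.0038, 0, 0, 0], [0, 0, 0.0038, 0, 0, 0]]}}

```text
time: 11.02
tcp_pos: [0.4846, -0.1587, 0.1752]
tool_rot: [0.959, -0.282, -0.0, 0.0]
force: [0.4, -0.3, -1.8]
opening: 0.0168
gripper_force: 58.7
```

In the tool's units: 3 mm / 400 = 0.0075, 2.5 mm / 400 = 0.0063.

>>> {"fn": "apply_moves", "kwargs": {"moves": [[0, 0, 0.0025, 0, 0, 0], [0, 0, 0.005, 0, 0, 0], [0, 0, 0.0063, 0, 0, 0], [0, 0, 0.0075, 0, 0, 0], [0, 0, 0.0075, 0, 0, 0]]}}

```text
time: 11.65
tcp_pos: [0.4845, -0.1587, 0.1722]
tool_rot: [0.959, -0.282, -0.0, 0.0]
force: [-0.4, 0.5, -2.7]
opening: 0.0167
gripper_force: 58.7
```

```bash
cat > look.py <<'E'
from h import *
def look(ns=("wrist","scene")):
    s=bot.state(); print(np.round(s["tcp_pos"],4),np.round(s["force"],1),np.round(s["wrist_torque"],3))
    for n in ns:
        d,W,Z,rr,im,t=crank(n)
        m=(rr<.096)&(im.max(-1)<140)&(W[...,2]>.142)&(W[...,2]<.19)
        H=W[m&(rr>.036)&(rr<.064)]; B=W[m&(rr>.072)]
        for q,nm in ((H,"hub"),(B,"ball")):
            if len(q)>9: c=cv2.minEnclosingCircle(q[:,:2].astype(np.float32)); print(n,nm,len(q),np.round(c[0],4),round(c[1],4),"ztop",np.round(np.percentile(q[:,2],[50,90]),4),"dir",round(np.degrees(np.arctan2(t[1]-c[0][1],t[0]-c[0][0])),1))
E
python3 -c "
from look import *
look()"
```

```text
[ 0.4845 -0.1587  0.1722] [-0.4  0.5 -2.7] [ 0.081 -0.108  0.025]
wrist hub 4011 [ 0.457  -0.1998] 0.0165 ztop [0.166  0.1678] dir 56.2
wrist ball 3084 [ 0.4591 -0.237 ] 0.0336 ztop [0.1585 0.1688] dir 72.0
scene hub 359 [ 0.4551 -0.2013] 0.0165 ztop [0.1644 0.1671] dir 55.4
scene ball 278 [ 0.4541 -0.238 ] 0.0313 ztop [0.1612 0.1678] dir 69.0
```

In the tool's units: 3 mm / 400 = 0.0075, 2.5 mm / 400 = 0.0063.

>>> {"fn": "apply_moves", "kwargs": {"moves": [[0, 0, 0.0025, 0, 0, 0], [0, 0, 0.005, 0, 0, 0], [0, 0, 0.0063, 0, 0, 0], [0, 0, 0.0075, 0, 0, 0], [0, 0, 0.0075, 0, 0, 0]]}}

```text
time: 12.38
tcp_pos: [0.4845, -0.1587, 0.1692]
tool_rot: [0.959, -0.282, -0.0, 0.0]
force: [0.2, -0.0, -3.0]
opening: 0.0165
gripper_force: 58.7
```

In the tool's units: 1 mm / 400 = 0.0025, 0.8 mm / 400 = 0.002.

>>> {"fn": "apply_moves", "kwargs": {"moves": [[0, 0, 0.0008, 0, 0, 0], [0, 0, 0.0015, 0, 0, 0], [0, 0, 0.002, 0, 0, 0], [0, 0, 0.0025, 0, 0, 0], [0, 0, 0.0025, 0, 0, 0]]}}

```text
time: 13.0
tcp_pos: [0.4846, -0.1587, 0.1683]
tool_rot: [0.959, -0.282, 0.0, -0.0]
force: [0.5, 0.9, -2.0]
opening: 0.0165
gripper_force: 58.7
```

In the tool's units: 0.8 mm / 400 = 0.002, 0.6 mm / 400 = 0.0015.

>>> {"fn": "apply_moves", "kwargs": {"moves": [[0, 0, 0.0008, 0, 0, 0], [0, 0, 0.0015, 0, 0, 0], [0, 0, 0.002, 0, 0, 0], [0, 0, 0.002, 0, 0, 0], [0, 0, 0.002, 0, 0, 0]]}}

```text
time: 13.62
tcp_pos: [0.4845, -0.1587, 0.1675]
tool_rot: [0.959, -0.282, 0.0, -0.0]
force: [0.5, 0.3, -1.1]
opening: 0.0166
gripper_force: 58.7
```

```bash
python3 -c "
from look import *
look()"
```

```text
[ 0.4845 -0.1587  0.1675] [ 0.5  0.3 -1.1] [ 0.214 -0.145  0.004]
wrist hub 3806 [ 0.4577 -0.1999] 0.0161 ztop [0.1615 0.1631] dir 56.9
wrist ball 3274 [ 0.4577 -0.2375] 0.0325 ztop [0.1444 0.1639] dir 71.2
scene hub 332 [ 0.455  -0.2008] 0.0164 ztop [0.1599 0.1624] dir 54.9
scene ball 283 [ 0.4556 -0.2371] 0.0324 ztop [0.1566 0.1632] dir 69.7
```

The crank is home: its hub top reads about 0.161 m, matching 131+30 mm. Now winding tables.

```bash
python3 - <<'E'
import numpy as np
def T(f0,st):
    f=np.radians(f0-st*np.arange(6)); p=50*np.c_[np.cos(f),-np.sin(f)]
    print(f0,st,np.round(p[1:]-p[0],1).tolist())
T(88.6,9); T(43.6,9)
for f in (88.6,-1.4,-91.4,-181.4): T(f,18)
E
```

```text
88.6 9 [[7.8, 0.8], [15.4, 2.8], [22.6, 6.0], [29.1, 10.3], [35.0, 15.5]]
43.6 9 [[4.9, 6.1], [8.9, 12.9], [11.7, 20.2], [13.4, 27.9], [13.8, 35.7]]
88.6 18 [[15.4, 2.8], [29.1, 10.3], [39.9, 21.6], [46.7, 35.7], [48.8, 51.2]]
-1.4 18 [[-2.8, 15.4], [-10.3, 29.1], [-21.6, 39.9], [-35.7, 46.7], [-51.2, 48.8]]
-91.4 18 [[-15.4, -2.8], [-29.1, -10.3], [-39.9, -21.6], [-46.7, -35.7], [-48.8, -51.2]]
-181.4 18 [[2.8, -15.4], [10.3, -29.1], [21.6, -39.9], [35.7, -46.7], [51.2, -48.8]]
```

In the tool's units: 35 mm / 400 = 0.0875, 29.1 mm / 400 = 0.0728.

>>> {"fn": "apply_moves", "kwargs": {"moves": [[0.0195, 0.002, 0, 0, 0, 0], [0.0385, 0.007, 0, 0, 0, 0], [0.0565, 0.015, 0, 0, 0, 0], [0.0728, 0.0258, 0, 0, 0, 0], [0.0875, 0.0388, 0, 0, 0, 0]]}}

```text
time: 14.35
tcp_pos: [0.505, -0.1913, 0.1672]
tool_rot: [0.959, -0.282, -0.001, 0.0]
force: [-3.8, 1.5, -3.1]
opening: 0.017
gripper_force: 58.6
```

>>> {"fn": "apply_moves", "kwargs": {"moves": [[0.0123, 0.0153, 0, 0, 0, 0], [0.0223, 0.0323, 0, 0, 0, 0], [0.0293, 0.0505, 0, 0, 0, 0], [0.0335, 0.0698, 0, 0, 0, 0], [0.0345, 0.0893, 0, 0, 0, 0]]}}

```text
time: 14.98
tcp_pos: [0.4963, -0.2276, 0.1668]
tool_rot: [0.959, -0.282, -0.002, -0.0]
force: [-4.5, 7.4, -6.3]
opening: 0.017
gripper_force: 58.5
```

```bash
python3 -c "
from look import *
look()"
```

```text
[ 0.4963 -0.2276  0.1668] [-4.5  7.4 -6.3] [ 1.421  0.944 -0.059]
wrist hub 1164 [ 0.4576 -0.2243] 0.0405 ztop [0.1624 0.1632] dir -4.8
wrist ball 813 [ 0.4593 -0.2479] 0.0769 ztop [0.1531 0.1599] dir 28.8
scene hub 508 [ 0.4559 -0.223 ] 0.0392 ztop [0.1563 0.1621] dir -7.9
scene ball 202 [ 0.4449 -0.2465] 0.0766 ztop [0.1592 0.1636] dir 19.5
```

>>> {"fn": "apply_moves", "kwargs": {"moves": [[-0.002, 0, 0, 0, 0, 0], [-0.0038, 0, 0, 0, 0, 0], [-0.0038, 0, 0, 0, 0, 0], [-0.0038, 0, 0, 0, 0, 0], [-0.0038, 0, 0, 0, 0, 0]]}}

```text
time: 15.7
tcp_pos: [0.4962, -0.2273, 0.1673]
tool_rot: [0.959, -0.282, -0.0, 0.0]
force: [-4.6, 3.4, -5.8]
opening: 0.0169
gripper_force: 58.5
```

In the tool's units: -2 mm / 400 = -0.005, -1.5 mm / 400 = -0.0038.

>>> {"fn": "apply_moves", "kwargs": {"moves": [[-0.002, 0, 0.0013, 0, 0, 0], [-0.0038, 0, 0.0025, 0, 0, 0], [-0.005, 0, 0.0025, 0, 0, 0], [-0.005, 0, 0.0025, 0, 0, 0], [-0.005, 0, 0.0025, 0, 0, 0]]}}

```text
time: 16.32
tcp_pos: [0.4959, -0.2268, 0.1669]
tool_rot: [0.959, -0.282, 0.001, 0.0]
force: [2.4, -0.6, -0.4]
opening: 0.0164
gripper_force: 59.0
```

In the tool's units: -50.8 mm / 400 = -0.127, -2.5 mm / 400 = -0.0063.

>>> {"fn": "apply_moves", "kwargs": {"moves": [[-0.0063, 0.0385, 0, 0, 0, 0], [-0.025, 0.0728, 0, 0, 0, 0], [-0.053, 0.0998, 0, 0, 0, 0], [-0.0883, 0.1168, 0, 0, 0, 0], [-0.127, 0.122, 0, 0, 0, 0]]}}

```text
time: 16.95
tcp_pos: [0.4252, -0.2387, 0.1663]
tool_rot: [0.959, -0.282, 0.0, -0.001]
force: [10.6, 10.7, -8.7]
opening: 0.0168
gripper_force: 58.6
```

In the tool's units: -51.2 mm / 400 = -0.128, -48.8 mm / 400 = -0.122.

>>> {"fn": "apply_moves", "kwargs": {"moves": [[-0.0385, -0.007, 0, 0, 0, 0], [-0.0728, -0.0258, 0, 0, 0, 0], [-0.0998, -0.054, 0, 0, 0, 0], [-0.1168, -0.0893, 0, 0, 0, 0], [-0.122, -0.128, 0, 0, 0, 0]]}}

```text
time: 17.58
tcp_pos: [0.4127, -0.1714, 0.1668]
tool_rot: [0.959, -0.283, 0.001, 0.001]
force: [7.2, -6.9, -7.1]
opening: 0.0167
gripper_force: 59.4
```

>>> {"fn": "apply_moves", "kwargs": {"moves": [[0, 0, 0, 0, 0, 0], [0, 0, 0, 0, 0, 0], [0, 0, 0, 0, 0, 0], [0, 0, 0, 0, 0, 0], [0, 0, 0, 0, 0, 0]], "grip": 26}}

```text
time: 18.2
tcp_pos: [0.4123, -0.1705, 0.1664]
tool_rot: [0.959, -0.282, -0.0, 0.0]
force: [0.1, 0.8, -0.1]
opening: 0.0261
gripper_force: 0.0
```

```bash
python3 - <<'E'
from look import *
look()
for n in ("scene",):
    d=optics.get_image(n); save("s4.png",cv2.resize(d["img"][190:370,250:450],None,fx=3,fy=3))
    W,_,_=cloud(d); m=(W[...,2]>.212)&(W[...,2]<.0)
E
```

```text
[ 0.4123 -0.1705  0.1664] [ 0.1  0.8 -0.1] [0.081 0.031 0.001]
wrist hub 4298 [ 0.456 -0.198] 0.0169 ztop [0.1616 0.1627] dir 147.8
wrist ball 5429 [ 0.464  -0.2346] 0.0386 ztop [0.1441 0.1639] dir 128.9
scene hub 396 [ 0.4543 -0.1998] 0.0168 ztop [0.1586 0.162 ] dir 145.0
scene ball 291 [ 0.4617 -0.2341] 0.0355 ztop [0.1539 0.1628] dir 127.8
```

View pics/s4.png

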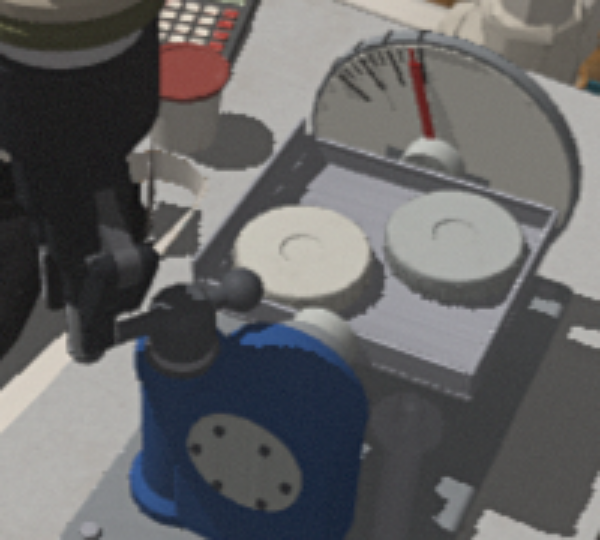

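Picture: crank seated on the shaft at (182,320), caps in place at (303,255) and (455,230), pointer moving left of top line. Forces vanish on release, so regrip lightly and continue.

>>> {"fn": "apply_moves", "kwargs": {"moves": [[0, 0, 0, 0, 0, 0], [0, 0, 0, 0, 0, 0], [0, 0, 0, 0, 0, 0], [0, 0, 0, 0, 0, 0], [0, 0, 0, 0, 0, 0]], "grip": 10, "grip_force": 20}}

```text
time: 18.98
tcp_pos: [0.4124, -0.1704, 0.1665]
tool_rot: [0.959, -0.282, -0.0, 0.0]
force: [-1.2, 0.0, 1.5]
opening: 0.0175
gripper_force: 20.7
```

In the tool's units: 51.2 mm / 400 = 0.128, -48.8 mm / 400 = -0.122.

>>> {"fn": "apply_moves", "kwargs": {"moves": [[0.007, -0.0385, 0, 0, 0, 0], [0.0258, -0.0728, 0, 0, 0, 0], [0.054, -0.0998, 0, 0, 0, 0], [0.0893, -0.1168, 0, 0, 0, 0], [0.128, -0.122, 0, 0, 0, 0]]}}

```text
time: 19.6
tcp_pos: [0.4836, -0.156, 0.1665]
tool_rot: [0.96, -0.281, 0.0, -0.0]
force: [-1.6, 1.2, 0.6]
opening: 0.0174
gripper_force: 20.6
```

In the tool's units: 51.2 mm / 400 = 0.128, 48.8 mm / 400 = 0.122.

>>> {"fn": "apply_moves", "kwargs": {"moves": [[0.0385, 0.007, 0, 0, 0, 0], [0.0728, 0.0258, 0, 0, 0, 0], [0.0998, 0.054, 0, 0, 0, 0], [0.1168, 0.0893, 0, 0, 0, 0], [0.122, 0.128, 0, 0, 0, 0]]}}

```text
time: 20.23
tcp_pos: [0.4944, -0.2279, 0.1663]
tool_rot: [0.959, -0.283, -0.0, 0.0]
force: [-1.5, 3.0, 0.5]
opening: 0.0175
gripper_force: 20.6
```

In the tool's units: -51.2 mm / 400 = -0.128, 48.8 mm / 400 = 0.122.

>>> {"fn": "apply_moves", "kwargs": {"moves": [[-0.007, 0.0385, 0, 0, 0, 0], [-0.0258, 0.0728, 0, 0, 0, 0], [-0.054, 0.0998, 0, 0, 0, 0], [-0.0893, 0.1168, 0, 0, 0, 0], [-0.128, 0.122, 0, 0, 0, 0]]}}

```text
time: 20.85
tcp_pos: [0.4258, -0.2388, 0.1664]
tool_rot: [0.959, -0.282, 0.001, -0.001]
force: [9.9, 10.8, -7.6]
opening: 0.0174
gripper_force: 20.7
```

In the tool's units: -51.2 mm / 400 = -0.128, -48.8 mm / 400 = -0.122.

>>> {"fn": "apply_moves", "kwargs": {"moves": [[-0.0385, -0.007, 0, 0, 0, 0], [-0.0728, -0.0258, 0, 0, 0, 0], [-0.0998, -0.054, 0, 0, 0, 0], [-0.1168, -0.0893, 0, 0, 0, 0], [-0.122, -0.128, 0, 0, 0, 0]]}}

```text
time: 21.48
tcp_pos: [0.4118, -0.1708, 0.1666]
tool_rot: [0.959, -0.283, 0.0, 0.0]
force: [2.6, -5.1, -2.7]
opening: 0.0171
gripper_force: 20.6
```

In the tool's units: 51.2 mm / 400 = 0.128, -48.8 mm / 400 = -0.122.

>>> {"fn": "apply_moves", "kwargs": {"moves": [[0.007, -0.0385, 0, 0, 0, 0], [0.0258, -0.0728, 0, 0, 0, 0], [0.054, -0.0998, 0, 0, 0, 0], [0.0893, -0.1168, 0, 0, 0, 0], [0.128, -0.122, 0, 0, 0, 0]]}}

```text
time: 22.1
tcp_pos: [0.4833, -0.1558, 0.1665]
tool_rot: [0.96, -0.281, -0.0, -0.001]
force: [-2.5, 0.7, 2.5]
opening: 0.0175
gripper_force: 21.0
```

In the tool's units: 51.2 mm / 400 = 0.128, 48.8 mm / 400 = 0.122.

>>> {"fn": "apply_moves", "kwargs": {"moves": [[0.0385, 0.007, 0, 0, 0, 0], [0.0728, 0.0258, 0, 0, 0, 0], [0.0998, 0.054, 0, 0, 0, 0], [0.1168, 0.0893, 0, 0, 0, 0], [0.122, 0.128, 0, 0, 0, 0]]}}

```text
time: 22.72
tcp_pos: [0.4945, -0.2279, 0.1663]
tool_rot: [0.959, -0.283, -0.0, 0.0]
force: [1.5, 3.5, 1.6]
opening: 0.0171
gripper_force: 21.0
```

In the tool's units: -51.2 mm / 400 = -0.128, 47.5 mm / 400 = 0.1188.

>>> {"fn": "apply_moves", "kwargs": {"moves": [[-0.007, 0.038, 0, 0, 0, 0], [-0.0258, 0.0715, 0, 0, 0, 0], [-0.054, 0.0978, 0, 0, 0, 0], [-0.0893, 0.114, 0, 0, 0, 0], [-0.128, 0.1188, 0, 0, 0, 0]]}}

```text
time: 23.35
tcp_pos: [0.4261, -0.2385, 0.1666]
tool_rot: [0.959, -0.282, 0.001, -0.0]
force: [7.9, 6.8, -5.6]
opening: 0.0173
gripper_force: 20.7
```

In the tool's units: -50 mm / 400 = -0.125, -48.3 mm / 400 = -0.1208.

>>> {"fn": "apply_moves", "kwargs": {"moves": [[-0.038, -0.0065, 0, 0, 0, 0], [-0.0718, -0.0245, 0, 0, 0, 0], [-0.0985, -0.052, 0, 0, 0, 0], [-0.1155, -0.0865, 0, 0, 0, 0], [-0.1208, -0.125, 0, 0, 0, 0]]}}

```text
time: 23.98
tcp_pos: [0.4122, -0.1702, 0.1665]
tool_rot: [0.959, -0.283, -0.0, 0.0]
force: [2.1, -4.4, -1.4]
opening: 0.0172
gripper_force: 20.8
```

```bash
cat > ptr.py <<'E'
from h import *
def ptr():
    d=optics.get_image("scene"); W,_,_=cloud(d); hsv=cv2.cvtColor(d["img"],cv2.COLOR_RGB2HSV)
    m=((hsv[...,0]<8)|(hsv[...,0]>172))&(hsv[...,1]>150)&(W[...,0]>.66)&(W[...,0]<.74)&(W[...,1]<-.15)&(W[...,1]>-.4)&(W[...,2]>.1)
    Q=W[m]; print(len(Q),np.round(np.median(Q,0),3)); 
    # stand x direction ~ (-.08? ) : lateral=-y
    c=np.cov(np.c_[-Q[:,1],Q[:,2]].T); w,v=np.linalg.eigh(c); a=v[:,1]*np.sign(v[1,1]); print("pointer from vertical, left +, rad",np.arctan2(-a[0],a[1]))
    return d
E
python3 - <<'E'
from ptr import *
d=ptr(); save("p1.png",cv2.resize(d["img"][190:270,340:450],None,fx=6,fy=6,interpolation=cv2.INTER_CUBIC))
import pickle
E
```

```text
51 [ 0.677 -0.212  0.144]
pointer from vertical, left +, rad 0.4844501989776366
```

View pics/p1.png

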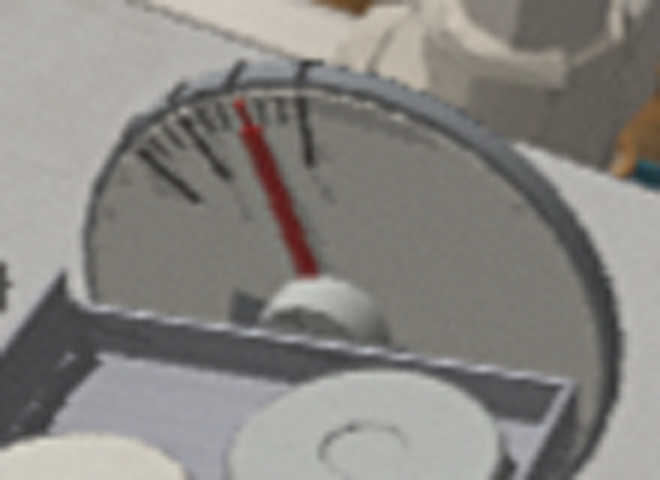

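Pointer tip at (240,100) lies almost on the second long line; I'll quantify against the first picture.

```bash
cat > ptr.py <<'E'
from h import *
import pickle
xs=np.array([.080,-.9968,0]); ys=np.array([.9968,.080,0]); O=np.array([.5934,-.2379,0])
def ptr(d):
    hsv=cv2.cvtColor(d["img"],cv2.COLOR_RGB2HSV); m=((hsv[...,0]<8)|(hsv[...,0]>172))&(hsv[...,1]>110)
    m[:190]=0; m[270:]=0; m[:,:375]=0; m[:,420:]=0
    v,u=np.nonzero(m); K=np.array([[d["fx"],0,d["cx"]],[0,d["fy"],d["cy"]],[0,0,1.]])
    p=cv2.undistortPoints(np.c_[u,v][:,None].astype(float),K,np.array(d["D"],float))[:,0]
    E=np.array(d["extrinsics"]); r=np.c_[p[:,0],-p[:,1],-np.ones(len(p))]@E[:3,:3].T; o=E[:3,3]
    t=(.086-(o-O)@ys)/(r@ys); P=o+r*t[:,None]-O; X=P@xs; Z=P[:,2]-.1
    w,vv=np.linalg.eigh(np.cov(X,Z)); a=vv[:,1]*np.sign(vv[1,1]); k=Z>np.percentile(Z,70)
    print(len(u),"axis",round(np.arctan2(-a[0],a[1]),4),"from pivot",round(np.median(np.arctan2(-X[k],Z[k])),4),"rmax",round(np.hypot(X,Z).max(),4))
if __name__=="__main__":
    ptr(pickle.load(open("d0.pkl","rb"))["scene"]); ptr(optics.get_image("scene"))
E
python3 ptr.py
```

```text
79 axis 0.2419 from pivot 0.2092 rmax 0.0786
80 axis 0.4837 from pivot 0.443 rmax 0.0782
```

Moved 0.24 rad since start (matches 2.74 turns); about 130° of crank remains.

In the tool's units: 51.2 mm / 400 = 0.128, -48.8 mm / 400 = -0.122.

>>> {"fn": "apply_moves", "kwargs": {"moves": [[0.007, -0.0385, 0, 0, 0, 0], [0.0258, -0.0728, 0, 0, 0, 0], [0.054, -0.0998, 0, 0, 0, 0], [0.0893, -0.1168, 0, 0, 0, 0], [0.128, -0.122, 0, 0, 0, 0]]}}

```text
time: 24.7
tcp_pos: [0.483, -0.1556, 0.1665]
tool_rot: [0.96, -0.281, -0.001, -0.001]
force: [-1.9, 2.0, 2.6]
opening: 0.0176
gripper_force: 21.2
```

In the tool's units: 35 mm / 400 = 0.0875, 29.1 mm / 400 = 0.0728.

>>> {"fn": "apply_moves", "kwargs": {"moves": [[0.0385, 0.007, 0, 0, 0, 0], [0.0728, 0.0258, 0, 0, 0, 0], [0.0875, 0.0388, 0, 0, 0, 0], [0.0875, 0.0388, 0, 0, 0, 0], [0.0875, 0.0388, 0, 0, 0, 0]]}}

```text
time: 25.32
tcp_pos: [0.5039, -0.1899, 0.1668]
tool_rot: [0.959, -0.282, 0.001, 0.0]
force: [4.0, -1.0, 3.7]
opening: 0.0175
gripper_force: 21.2
```

```bash
python3 ptr.py; python3 -c "
from look import *
look()"
```

```text
79 axis 0.2419 from pivot 0.2092 rmax 0.0786
83 axis 0.5141 from pivot 0.4784 rmax 0.0785
[ 0.5039 -0.1896  0.1667] [ 4.8 -1.2  2.2] [-0.171 -1.045  0.044]
wrist hub 937 [ 0.4703 -0.2302] 0.0259 ztop [0.1563 0.1608] dir 50.4
scene hub 380 [ 0.4636 -0.2192] 0.0372 ztop [0.1588 0.1619] dir 36.5
scene ball 320 [ 0.4468 -0.2284] 0.0444 ztop [0.1542 0.1626] dir 34.3
```

>>> {"fn": "apply_moves", "kwargs": {"moves": [[0, 0, 0, 0, 0, 0], [0, 0, 0, 0, 0, 0], [0, 0, 0, 0, 0, 0], [0, 0, 0, 0, 0, 0], [0, 0, 0, 0, 0, 0]], "grip": 30}}

```text
time: 26.1
tcp_pos: [0.5033, -0.1892, 0.1664]
tool_rot: [0.959, -0.282, -0.0, 0.0]
force: [0.2, 0.5, 0.3]
opening: 0.03
gripper_force: 0.0
```

```bash
python3 -c "
from look import *
print(np.round(bot.state()['joints'],3))
look()
C=np.array([.4548,-.1989]); t=bot.state()['tcp_pos']; print(t[:2]-C,np.hypot(*(t[:2]-C)))"
```

```text
[ 0.214  0.466  0.055  2.093 -0.045  0.584 -1.842]
[ 0.5033 -0.1892  0.1664] [0.2 0.5 0.3] [-0.024  0.016 -0.029]
wrist hub 396 [ 0.4716 -0.2164] 0.0372 ztop [0.1546 0.1581] dir 40.7
scene hub 382 [ 0.4647 -0.2173] 0.0352 ztop [0.1589 0.1618] dir 36.0
scene ball 292 [ 0.4492 -0.2289] 0.0456 ztop [0.1558 0.1631] dir 36.2
[0.04856874 0.00969974] 0.049527841083223535
```

In the tool's units: -1 mm / 400 = -0.0025, 0.7 rad / 3.1416 = 0.2228.

>>> {"fn": "apply_moves", "kwargs": {"moves": [[0, 0, -0.0025, 0, 0, 0.0541], [0, 0, -0.0025, 0, 0, 0.1082], [0, 0, -0.0025, 0, 0, 0.1623], [0, 0, -0.0025, 0, 0, 0.2165], [0, 0, -0.0025, 0, 0, 0.2228]]}}

```text
time: 26.82
tcp_pos: [0.5035, -0.189, 0.1674]
tool_rot: [0.805, -0.594, -0.0, 0.0]
force: [0.5, -0.4, -0.1]
opening: 0.0302
gripper_force: 0.0
```

>>> {"fn": "apply_moves", "kwargs": {"moves": [[0, 0, 0, 0, 0, 0], [0, 0, 0, 0, 0, 0], [0, 0, 0, 0, 0, 0], [0, 0, 0, 0, 0, 0], [0, 0, 0, 0, 0, 0]], "grip": 10, "grip_force": 60}}

```text
time: 27.45
tcp_pos: [0.5052, -0.1892, 0.168]
tool_rot: [0.805, -0.593, 0.001, -0.001]
force: [4.6, 0.8, 2.3]
opening: 0.0166
gripper_force: 58.8
```

>>> {"fn": "apply_moves", "kwargs": {"moves": [[0, 0, 0, 0, 0, 0], [0, 0, 0, 0, 0, 0], [0, 0, 0, 0, 0, 0], [0, 0, 0, 0, 0, 0], [0, 0, 0, 0, 0, 0]]}}

```text
time: 28.08
tcp_pos: [0.5052, -0.1892, 0.1681]
tool_rot: [0.805, -0.593, 0.001, -0.001]
force: [5.5, 1.2, 2.6]
opening: 0.0164
gripper_force: 58.8
```

```bash
python3 -c "
from look import *
print(np.round(bot.state()['joints'],3))
look()"
```

```text
[ 0.068  0.475  0.261  2.1   -0.216  0.588 -2.359]
[ 0.5052 -0.1892  0.1681] [5.5 1.2 2.6] [ 0.386 -1.242  0.028]
wrist hub 4241 [ 0.47   -0.2175] 0.0362 ztop [0.1602 0.1626] dir 38.9
wrist ball 1788 [ 0.4522 -0.2278] 0.0451 ztop [0.161  0.1644] dir 36.1
scene hub 343 [ 0.4665 -0.2171] 0.036 ztop [0.1596 0.1623] dir 35.9
scene ball 295 [ 0.449  -0.2272] 0.045 ztop [0.1557 0.163 ] dir 34.1
```

In the tool's units: -1.3 mm / 400 = -0.0033, -1 mm / 400 = -0.0025.

>>> {"fn": "apply_moves", "kwargs": {"moves": [[0, -0.0013, 0, 0, 0, 0], [0, -0.0025, 0, 0, 0, 0], [0, -0.0033, 0, 0, 0, 0], [0, -0.0033, 0, 0, 0, 0], [0, -0.0033, -0.0013, 0, 0, 0]]}}

```text
time: 28.8
tcp_pos: [0.5051, -0.189, 0.1681]
tool_rot: [0.805, -0.594, 0.0, -0.0]
force: [4.3, 1.1, 0.6]
opening: 0.0164
gripper_force: 58.6
```

In the tool's units: -9 mm / 400 = -0.0225, -7 mm / 400 = -0.0175.

>>> {"fn": "apply_moves", "kwargs": {"moves": [[0, 0, -0.0038, 0, 0, 0], [0, 0, -0.0075, 0, 0, 0], [0, 0, -0.0125, 0, 0, 0], [0, 0, -0.0175, 0, 0, 0], [0, 0, -0.0225, 0, 0, 0]]}}

```text
time: 29.42
tcp_pos: [0.5043, -0.1886, 0.1764]
tool_rot: [0.804, -0.594, -0.0, 0.0]
force: [4.8, 0.9, -5.1]
opening: 0.0165
gripper_force: 58.7
```

>>> {"fn": "apply_moves", "kwargs": {"moves": [[0, -0.0013, -0.005, 0, 0, 0], [0, -0.0025, -0.01, 0, 0, 0], [0, -0.0025, -0.0175, 0, 0, 0], [0, -0.0025, -0.0275, 0, 0, 0], [0, -0.0025, -0.04, 0, 0, 0]]}}

```text
time: 30.05
tcp_pos: [0.5054, -0.1886, 0.1933]
tool_rot: [0.804, -0.594, -0.0, 0.0]
force: [-0.1, 1.1, -2.9]
opening: 0.0161
gripper_force: 58.7
```

In the tool's units: -22 mm / 400 = -0.055, -16 mm / 400 = -0.04.

>>> {"fn": "apply_moves", "kwargs": {"moves": [[0, 0, -0.02, 0, 0, 0], [0, 0, -0.04, 0, 0, 0], [0, 0, -0.055, 0, 0, 0], [0, 0, -0.055, 0, 0, 0], [0, 0, -0.055, 0, 0, 0]]}}

```text
time: 30.68
tcp_pos: [0.5055, -0.1884, 0.2149]
tool_rot: [0.804, -0.594, -0.0, 0.0]
force: [-0.4, 0.3, -2.3]
opening: 0.0165
gripper_force: 58.7
```

```bash
cat > look2.py <<'E'
from h import *
def look2(arm):
    """arm = hub->grip world angle, deg; predicted hub and measured hub/ball around it"""
    s=bot.state(); print(np.round(s["tcp_pos"],4),np.round(s["force"],1),np.round(s["wrist_torque"],3),np.round(s["joints"],2))
    u=np.array([np.cos(np.radians(arm)),np.sin(np.radians(arm))]); t=np.array(s["tcp_pos"])
    for n in ("wrist","scene"):
        d=optics.get_image(n); W,_,_=cloud(d); dk=d["img"].max(-1)<140; z=W[...,2]-(t[2]-.037)
        for nm,dist,r in (("hub",50,.0195),("ball",82,.0135)):
            c=t[:2]-u*dist/1000; m=dk&(np.hypot(W[...,0]-c[0],W[...,1]-c[1])<r)&(z>.005)&(z<.045); Q=W[m]
            if len(Q)>9:
                k=cv2.minEnclosingCircle(Q[Q[:,2]>np.median(Q[:,2])-.006][:,:2].astype(np.float32)); print(n,nm,"pred",np.round(c,4),"meas",np.round(k[0],4),round(k[1],4),"z",np.round(np.percentile(Q[:,2],[50,90]),4),"dir",round(np.degrees(np.arctan2(t[1]-k[0][1],t[0]-k[0][0])),1))
E
python3 -c "
from look2 import *
look2(10)"; python3 ptr.py
```

```text
[ 0.5055 -0.1884  0.2149] [-0.4  0.3 -2.3] [ 0.031 -0.185  0.03 ] [ 0.04  0.41  0.3   2.05 -0.18  0.7  -2.39]
wrist hub pred [ 0.4563 -0.1971] meas [ 0.4564 -0.1978] 0.0196 z [0.2067 0.2093] dir 10.8
wrist ball pred [ 0.4248 -0.2027] meas [ 0.4266 -0.2029] 0.0118 z [0.208  0.2112] dir 10.4
scene hub pred [ 0.4563 -0.1971] meas [ 0.4564 -0.1975] 0.019 z [0.2049 0.2084] dir 10.5
scene ball pred [ 0.4248 -0.2027] meas [ 0.4258 -0.2031] 0.0125 z [0.2056 0.21  ] dir 10.5
79 axis 0.2419 from pivot 0.2092 rmax 0.0786
79 axis 0.5148 from pivot 0.4787 rmax 0.0785
```

```bash
python3 - <<'E'
from h import *
for n in ("scene","wrist","top"):
    d=optics.get_image(n); W,_,_=cloud(d); r=np.hypot(W[...,0]-.4648,W[...,1]+.318)
    for lo,hi,rm in ((.1535,.160,.014),(.148,.160,.014),(.137,.1425,.022)):
        Q=W[(r<rm)&(W[...,2]>lo)&(W[...,2]<hi)]
        if len(Q)>5: c=cv2.minEnclosingCircle(Q[:,:2].astype(np.float32)); print(n,lo,len(Q),np.round(np.median(Q,0),4),np.round(c[0],4),round(c[1],4))
E
```

```text
scene 0.1535 53 [ 0.4627 -0.3172  0.1564] [ 0.4629 -0.3182] 0.0057
scene 0.148 77 [ 0.4617 -0.3176  0.1553] [ 0.4622 -0.3182] 0.0053
scene 0.137 294 [ 0.4601 -0.3201  0.1405] [ 0.4644 -0.3169] 0.0174
wrist 0.1535 498 [ 0.4661 -0.3154  0.1571] [ 0.4654 -0.3159] 0.0063
wrist 0.148 584 [ 0.4665 -0.3151  0.1568] [ 0.4654 -0.3159] 0.0063
wrist 0.137 2445 [ 0.4679 -0.314   0.1412] [ 0.4653 -0.3162] 0.0173
top 0.1535 26 [ 0.4651 -0.3165  0.1565] [ 0.466  -0.3176] 0.0057
top 0.148 33 [ 0.4651 -0.3163  0.1559] [ 0.4642 -0.317 ] 0.0056
top 0.137 162 [ 0.4657 -0.3159  0.1406] [ 0.4659 -0.3174] 0.0171
```

```bash
python3 -c "
from h import *
y=R.from_quat(bot.state()['tool_rot']); x=y.apply([1,0,0]); delta([.5138,-.3076,.2149],np.arctan2(x[1],x[0]))"
```

```text
d mm [116.2  27.1  -0.2] rv [0.0004 0.0002 0.    ] F [ 0.11 -0.32 -3.39]
```

In the tool's units: 116 mm / 400 = 0.29, 101 mm / 400 = 0.2525.

>>> {"fn": "apply_moves", "kwargs": {"moves": [[0.035, 0.0075, 0, 0, 0, 0], [0.1, 0.0225, 0, 0, 0, 0], [0.18, 0.0425, 0, 0, 0, 0], [0.2525, 0.06, 0, 0, 0, 0], [0.29, 0.0675, 0, 0, 0, 0]]}}

```text
time: 31.6
tcp_pos: [0.5135, -0.31, 0.2149]
tool_rot: [0.804, -0.595, 0.0, 0.0]
force: [0.1, 0.6, -1.9]
opening: 0.0169
gripper_force: 58.7
```

>>> {"fn": "apply_moves", "kwargs": {"moves": [[0, 0, 0, 0, 0, 0], [0, 0, 0, 0, 0, 0], [0, 0, 0, 0, 0, 0], [0, 0, 0, 0, 0, 0], [0, 0, 0, 0, 0, 0]]}}

```text
time: 32.22
tcp_pos: [0.5141, -0.3069, 0.215]
tool_rot: [0.805, -0.594, 0.0, -0.0]
force: [0.4, -0.6, -2.6]
opening: 0.0165
gripper_force: 58.7
```

```bash
python3 -c "
from look2 import *
look2(10.5); delta([.5138,-.3076,.2149],-1.27)"
```

```text
[ 0.5141 -0.3069  0.215 ] [ 0.4 -0.6 -2.6] [-0.032 -0.099  0.005] [ 0.24  0.48  0.29  1.93 -0.19  0.76 -2.2 ]
wrist hub pred [ 0.4649 -0.316 ] meas [ 0.465  -0.3163] 0.0195 z [0.2068 0.2095] dir 10.8
wrist ball pred [ 0.4335 -0.3219] meas [ 0.4361 -0.3237] 0.0119 z [0.2079 0.2113] dir 12.2
scene hub pred [ 0.4649 -0.316 ] meas [ 0.4656 -0.3176] 0.0191 z [0.2055 0.2088] dir 12.5
scene ball pred [ 0.4335 -0.3219] meas [ 0.4337 -0.3237] 0.0128 z [0.2063 0.2104] dir 11.8
d mm [0.4 0.3 0.1] rv [-0.     -0.     -0.0019] F [-0.29  0.56 -2.02]
```

In the tool's units: 23 mm / 400 = 0.0575, 21 mm / 400 = 0.0525.

>>> {"fn": "apply_moves", "kwargs": {"moves": [[0, 0, 0.015, 0, 0, 0], [0, 0, 0.03, 0, 0, 0], [0, 0, 0.045, 0, 0, 0], [0, 0, 0.0525, 0, 0, 0], [0, 0, 0.0575, 0, 0, 0]]}}

```text
time: 32.95
tcp_pos: [0.5139, -0.3074, 0.1917]
tool_rot: [0.804, -0.594, -0.0, 0.0]
force: [-0.0, 0.3, -2.6]
opening: 0.0166
gripper_force: 58.7
```

In the tool's units: 4 mm / 400 = 0.01, 3 mm / 400 = 0.0075.

>>> {"fn": "apply_moves", "kwargs": {"moves": [[0, 0, 0.0025, 0, 0, 0], [0, 0, 0.005, 0, 0, 0], [0, 0, 0.0075, 0, 0, 0], [0, 0, 0.01, 0, 0, 0], [0, 0, 0.01, 0, 0, 0]]}}

```text
time: 33.58
tcp_pos: [0.5139, -0.3073, 0.1879]
tool_rot: [0.804, -0.594, -0.0, 0.0]
force: [0.3, 0.3, -2.0]
opening: 0.0163
gripper_force: 58.8
```

In the tool's units: 9 mm / 400 = 0.0225, 8 mm / 400 = 0.02.

>>> {"fn": "apply_moves", "kwargs": {"moves": [[0, 0, 0.005, 0, 0, 0], [0, 0, 0.01, 0, 0, 0], [0, 0, 0.015, 0, 0, 0], [0, 0, 0.02, 0, 0, 0], [0, 0, 0.0225, 0, 0, 0]]}}

```text
time: 34.2
tcp_pos: [0.5139, -0.3072, 0.1788]
tool_rot: [0.804, -0.594, -0.0, 0.0]
force: [-0.2, 0.9, -2.1]
opening: 0.0167
gripper_force: 58.8
```

In the tool's units: 2 mm / 400 = 0.005, 1.5 mm / 400 = 0.0038.

>>> {"fn": "apply_moves", "kwargs": {"moves": [[0, 0, 0.0013, 0, 0, 0], [0, 0, 0.0025, 0, 0, 0], [0, 0, 0.0038, 0, 0, 0], [0, 0, 0.005, 0, 0, 0], [0, 0, 0.005, 0, 0, 0]]}}

```text
time: 34.83
tcp_pos: [0.5141, -0.3075, 0.1772]
tool_rot: [0.804, -0.594, 0.0, -0.0]
force: [-0.3, 0.1, 0.4]
opening: 0.0163
gripper_force: 59.2
```

```bash
python3 -c "
from look2 import *
look2(10.5)"
```

```text
[ 0.5141 -0.3075  0.1772] [-0.3  0.1  0.4] [ 0.088  0.071 -0.03 ] [ 0.26  0.53  0.27  1.96 -0.21  0.68 -2.18]
wrist hub pred [ 0.4649 -0.3166] meas [ 0.4649 -0.3165] 0.0195 z [0.1692 0.1719] dir 10.4
wrist ball pred [ 0.4335 -0.3224] meas [ 0.4359 -0.324 ] 0.0119 z [0.1706 0.174 ] dir 11.9
scene hub pred [ 0.4649 -0.3166] meas [ 0.4649 -0.3157] 0.0194 z [0.168  0.1714] dir 9.5
scene ball pred [ 0.4335 -0.3224] meas [ 0.4335 -0.3225] 0.0133 z [0.1689 0.173 ] dir 10.5
```

Parked on the collar (hub top ≈0.170). Release and rise.

>>> {"fn": "apply_moves", "kwargs": {"moves": [[0, 0, 0, 0, 0, 0], [0, 0, 0, 0, 0, 0], [0, 0, 0, 0, 0, 0], [0, 0, 0, 0, 0, 0], [0, 0, 0, 0, 0, 0]], "grip": 45}}

```text
time: 35.55
tcp_pos: [0.5139, -0.3073, 0.1769]
tool_rot: [0.804, -0.594, -0.0, 0.0]
force: [0.2, 0.5, 0.1]
opening: 0.0446
gripper_force: 0.0
```

In the tool's units: -120 mm / 400 = -0.3, -90 mm / 400 = -0.225.

>>> {"fn": "apply_moves", "kwargs": {"moves": [[0, 0, -0.025, 0, 0, 0], [0, 0, -0.075, 0, 0, 0], [0, 0, -0.15, 0, 0, 0], [0, 0, -0.225, 0, 0, 0], [0, 0, -0.3, 0, 0, 0]]}}

```text
time: 36.17
tcp_pos: [0.5138, -0.3074, 0.2987]
tool_rot: [0.804, -0.594, 0.0, -0.0]
force: [-0.6, -0.2, 0.1]
opening: 0.0446
gripper_force: 0.0
```

>>> {"fn": "apply_moves", "kwargs": {"moves": [[0, 0, 0, 0, 0, 0], [0, 0, 0, 0, 0, 0], [0, 0, 0, 0, 0, 0], [0, 0, 0, 0, 0, 0], [0, 0, 0, 0, 0, 0]]}}

```text
time: 36.8
tcp_pos: [0.5138, -0.3073, 0.2965]
tool_rot: [0.804, -0.594, -0.0, 0.0]
force: [0.5, 0.5, -0.8]
opening: 0.0449
gripper_force: 0.0
```

```bash
python3 ptr.py; python3 - <<'E'
from h import *
d=optics.get_image("scene"); save("end.png",cv2.resize(d["img"][180:420,230:470],None,fx=2.4,fy=2.4)); W,_,_=cloud(d)
for nm,c in (("hub",(.4648,-.3166)),("ball",(.4335,-.3225)),("grip",(.514,-.3075))):
    Q=W[(np.hypot(W[...,0]-c[0],W[...,1]-c[1])<.012)&(W[...,2]>.15)]; print(nm,len(Q),np.round(np.percentile(Q[:,2],[50,95]),4))
E
```

```text
79 axis 0.2419 from pivot 0.2092 rmax 0.0786
84 axis 0.5144 from pivot 0.4784 rmax 0.0785
hub 1672 [0.4886 0.555 ]
ball 233 [0.1681 0.1728]
grip 379 [0.1992 0.2235]
```

View pics/end.png

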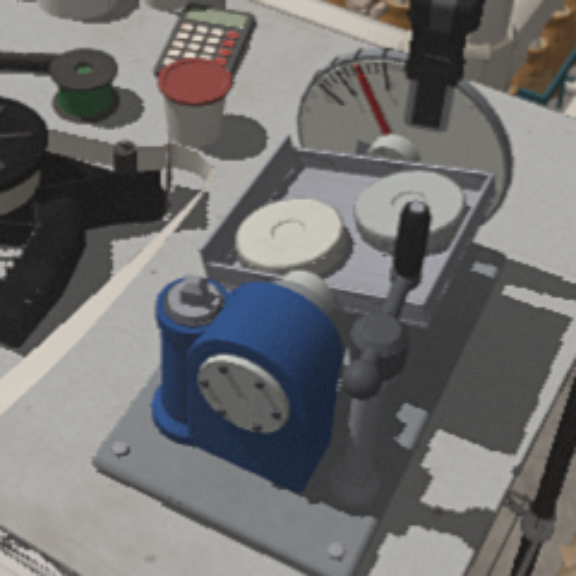

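The crank stands upright on its post at (378,340), caps lie in the tray at (293,235) and (410,210), the pointer (372,95) is on the second long line, and the bystanders have not moved.

```bash
python3 -c "
from station import bot
print(bot.sign_off())"
```

```text
the job is handed in; nothing more can be done
None
```

The job is handed in: I seated the crank on the shaft, wound the tray to about 0.26 rad (the 15° line) and put the crank back upright on its post; the caps are still in the tray, the bystanders look unmoved, and it took about 37 s.

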